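# Open the tight sample jar in the jar clamp

### The job

The clear sample jar of small finds stands loose in the jar clamp: press the clamp's red lever all the way down so that the jar is held fast, then unscrew the tight orange cap anticlockwise until its threads let go, without turning or lifting the jar. Lift the cap straight off and finish still holding it, level and just above the open mouth (a centimetre or two clear of the rim), so that crumbs clinging to it drop back into the jar. Leave the clamp shut and the neighbouring pieces where they lie.

Things in the scene. Friction and masses are not known exactly. Their poses are not given: they have to be found in the camera images.
- clamp: jar clamp, fixed to the table: plywood board 200 x 104 mm, 15 mm thick, on which the jar stands. Origin: on the table directly under the jar's place. +x (along the board) points to the wooden V-block with rubber faces, 59 mm high over the table, against which the jar is pressed; the lever and the jaw are on the -x side; +y runs across the board, z is up
- lever_pivot (a point): the lever's pivot pin between two steel cheeks (77 mm high over the table), at clamp (-96, 0, 67) mm; its axis runs along the clamp's y
- lever (a joint): red-handled lever, rad: 0 = open, 58 degrees above the horizontal, leaning outward (to clamp -x); grows as it is pressed outward and down; 1.10 = at its stop, fully down, 5 degrees below the horizontal. About 5 N at the grip move it (9 N at the end) and it stays where it is left. Its eccentric cam drives the jaw on to the jar and locks by friction, leaving 23 to 29 N on the jar
- lever_grip (a point): middle of the outer half of the lever's red round grip, 75 mm from the pivot; the grip is 18 mm thick and reaches from 35 to 95 mm from the pivot. Open it stands about 131 mm over the table, fully down about 60 mm
- jaw: rubber-faced steel plate, sprung on a plunger, 36 mm wide and 30 mm high (27 to 57 mm over the table), on the -x side of the jar; moved along the clamp's x by the lever only. It starts about 5 mm from the jar and the jar shifts up to 4 mm towards the V-block as it closes
- jar: clear wide-mouth sample jar with a blank paper label and small finds inside, 0.25 kg: 58 mm in diameter, 88 mm high without its cap, standing loose on the clamp's board (underside 15 mm over the table). Origin: centre of its underside; z up, +x points to the middle of the label
- jar_mouth (a point): centre of the jar's rim, on its axis 88 mm above its underside; the mouth is 33 mm wide, the neck 38 mm
- jar_mark (a point): middle of the label, on the jar's wall, 29 mm from the axis, 32 mm above its underside
- cap: orange ribbed screw cap, 50 g, 56 mm in diameter, 24 mm high, skirt and all. Origin: centre of the skirt's lower edge, on the axis; z up, +x points to the white tick on its top. At the start it is screwed tight: origin 70 mm above the jar's underside, top 109 mm over the table. About 0.35 N m start it turning. Once free it must be lifted 18 mm for its skirt to be level with the rim
- cap_mark (a point): outer part of the white tick on the cap's top, 24 mm from its axis; at the start over the middle of the label. Two short lug threads: seen from above the cap is free after 2.1 rad (120 degrees) anticlockwise and can be lifted up to 2.75 rad, where the lugs meet a hard stop; best at 2.4 rad. It need not be raised while turning (rises 2 mm at most); pulled too early, it only pulls the jar
- small_jar: neighbour: small sample jar with an orange cap, 45 mm across, 64 mm high, upright on the table about 12 cm from the jar; origin at the centre of its underside; not to be moved
- red_sherd: neighbour: red sherd, 32 x 52 x 14 mm, lying on the table beside the clamp; origin at its underside; not to be moved
- black_sherd: neighbour: black sherd, 40 x 49 x 12 mm, lying on the table beside the clamp; origin at its underside; not to be moved
There are look-alikes about, which are no part of the job. Of the things that look like the jar, the smallest one is meant.

How it is judged:
By the outcome, as a careful person would: the job done as asked, in the order asked, and still so for the second after the job is handed in, while the arm keeps its last pose, push and grip.
It also fails if it takes over 51 s, if anything falls off the work surface, if the arm or the gripper's body presses on something with over 40 N, if the wrist force passes 120 N, or if a joint passes its speed limit or range.

### The arm

A 6-joint arm with a two-finger parallel gripper is mounted at the origin on the work surface; the furniture and walls round the work are solid. World frame = base frame: x ahead of the robot, y to its left, z up, the work surface at z = 0. Lengths are in mm, angles in degrees, forces in N, time in s.
With the tool pointing down it reaches from about 300 to 850 mm from the base axis. Payload 4.2 kg.
Tool frame: the origin (TCP) lies between the finger pads; the fingertips stand 11 mm ahead of it and the grasp point (between the pads) lies 8 mm behind it (env.tips_ahead is the distance from the TCP to the fingertips, in mm); z points along the fingers, y is the line along which they close (so a half turn about z gives the same grasp; the last joint's range is limited). The gripper opens to 91 mm and grips with 3 to 60 N. Pads are 32 mm wide; open, the fingers measure 118 mm over their backs; the gripper's body (76 mm by 178 mm) begins 60 mm behind the grasp point.
Start: joints at [71.677, 18.312, 89.639, -0, 72.044, -1.146], TCP at [169.817, 549.369, 202.176] pointing down, gripper open.
Joint ranges: [-177.97, 177.97], [-48.28, 115.42], [12.27, 149.76], [-77.06, 257.06], [2.81, 150.46], [-146.56, 146.56]. Speed limits (degrees/s): [147.25, 147.25, 180, 180, 180, 180].

### API

Orientations are given as [roll, pitch, yaw] about the fixed x, y, z axes, in that order (R = Rz(yaw) Ry(pitch) Rx(roll)).
In Python, from workcell import env, cams gives the robot as it stands.
- The arm moves only by the tool step_arm, never from a script. Its arguments are lists of equal length, an entry for each row: "linear": the shift along the tool's x, y, z in units of 30 cm (1.0 is 30 cm), a list of three; "turn": the turn about the tool's z in units of 360 degrees (1.0 is 360 degrees). In form: {"linear": [[tx, ty, tz], ...], "turn": [turn, ...]}. A call has 1 to 20 rows; each row is the pose to reach, as a shift and turn from the pose commanded when the call began, along the tool's axes at that moment, turning the shorter way round; what a row does not reach only later rows make up. A row lasts 1/8 s, in which the tool goes at most 62.5 mm and 10.7 degrees, less where a joint would pass 70% of its speed; a pose out of reach is approached as far as the arm can. A call with a number of a shift or a turn outside -1 to 1 is refused whole. A call with a gripper value outside its range is refused whole. "fingers" is the closure, from -1 (fully open) to 1 (shut), so that 0 is half open, set as the call begins (left out, the last holds). The fingers move at their own pace and stop on an object; "force" is the grip in N (left out, the last holds). Time passes only in rows, so rows that repeat a pose let the fingers close. It gives the time, the measured TCP pose, the force, the opening and the grip force at its end, in the units of the state.
- env.state(): the state, without advancing time (a new reading comes with each control period).
- cams.grab_frame(name): name is "scene" or "side" or "wrist"; returns a dict with "color" (400x640x3 uint8, blue, green, red), "fx", "fy", "cx", "cy" (pixels), "dist" ([k1, k2, p1, p2, k3] as OpenCV has them; the pictures are not rectified), "extrinsics" (4x4, takes a point from camera to world coordinates); the wrist camera has in their place "tool_from_camera" (4x4, takes a point from camera to tool coordinates, whose origin is the TCP and whose axes are the flange's). Camera axes: x right, y down, z forward; pixel columns grow to the right and rows downward; lengths in mm; the calibration is good to about 2 mm. A picture is of the moment at which its call begins: read the wrist's pose just before it. There is no depth.
- env.job_done(): hands the job in; it is judged then, once.
The state is a dict: "time_s": time; "qpos": joint angles; "qvel": joint speeds; "effort": joint torques, N m; "ee_pos": TCP position; "ee_rot": TCP orientation; "force": force on the tool from outside, world axes, zero at the start; "torque": the same for the moment, N m; "gripper_width": finger opening in mm; "gripper_force": force on a finger pad.
Only numpy, scipy, OpenCV 4.12 (cv2) and the standard library are available. Lean on these libraries where they do the work, as an engineer would, in place of code of your own. Each camera call takes 0.05 s, during which the arm holds its last target. There are 200 camera calls.

## Working session

There is one attempt and no reset: what is moved stays moved. The work goes in short steps, Python scripts to look and compute and a tool call to move; the robot and the scene stay as the last step left them, time stands still between calls to the robot, and variables do not carry over. Pictures are saved under pics/ and viewed, at most 10 in all, crops included, and the job is handed in when it is done.

Besides the shell and the picture viewer there is one more tool, called after "Request:" by a JSON object that holds its "op" and its "data", one argument or row to a line. step_arm: Moves the arm, as the interface text tells. Its arguments: {"type":"object","properties":{"linear":{"type":"array"},"turn":{"type":"array"},"fingers":{"type":"number"},"force":{"type":"number"}},"required":["linear","turn"]}

```bash
mkdir -p pics; ls; python3 - <<'E'
from workcell import env,cams
import cv2
print(env.state())
for n in ("scene","side","wrist"):
    f=cams.grab_frame(n); cv2.imwrite(f"pics/{n}0.png",f["color"])
    print(n,f["fx"],f["fy"],f["cx"],f["cy"],f["dist"],f.get("extrinsics",f.get("tool_from_camera")))
E
```

```text
pics
{'time_s': 0.0, 'qpos': array([ 7.16770312e+01,  1.83515271e+01,  8.97052111e+01, -2.12751809e-03,
        7.20418511e+01, -1.14505751e+00]), 'qvel': array([ 0.02168407,  0.04622457,  0.07009116, -0.0045211 ,  0.02038167,
       -0.03544211]), 'effort': array([-4.22339299e-04, -4.12471390e+01, -2.31973439e+01,  7.26166950e-02,
        4.57319291e-02, -1.59262668e-04]), 'ee_pos': array([169.66425739, 548.86998868, 201.32951757]), 'ee_rot': array([-1.79901390e+02,  5.21565754e-05,  1.62822746e+02]), 'force': array([-0.30034453,  0.16707881,  0.6267931 ]), 'torque': array([0.02140674, 0.04141582, 0.04641589]), 'gripper_force': 0.0, 'gripper_width': 90.9635333547761}
scene 379.72840962229 379.72840962229 317.1471093611818 199.3485685703238 [-0.0166259  0.         0.         0.         0.       ] [[ 5.51935046e-01 -6.22955170e-01  5.54341557e-01  9.50694768e+01]
 [-8.33751799e-01 -4.24230985e-01  3.53392146e-01 -3.45571284e+02]
 [ 1.50214009e-02 -6.57232781e-01 -7.53537942e-01  7.47652628e+02]
 [ 0.00000000e+00  0.00000000e+00  0.00000000e+00  1.00000000e+00]]
side 448.8824436694866 448.8824436694866 310.27228748534475 202.87936080580337 [0.00486858 0.         0.         0.         0.        ] [[-9.42880943e-01 -1.94382733e-01  2.70538132e-01  3.24804091e+02]
 [-3.33109215e-01  5.59189954e-01 -7.59173792e-01  6.36140366e+02]
 [-3.71192905e-03 -8.05929246e-01 -5.92000230e-01  6.13149534e+02]
 [ 0.00000000e+00  0.00000000e+00  0.00000000e+00  1.00000000e+00]]
wrist 323.00337972048237 323.00337972048237 317.45890110767084 201.95772103016608 [-0.0117549  0.         0.         0.         0.       ] [[-2.62787513e-04 -9.65850920e-01 -2.59098305e-01  7.28572974e+01]
 [ 9.99999308e-01 -5.51004906e-04  1.03976467e-03 -1.46857858e+00]
 [-1.14702210e-03 -2.59097852e-01  9.65850396e-01 -1.82501118e+02]
 [ 0.00000000e+00  0.00000000e+00  0.00000000e+00  1.00000000e+00]]
```

View pics/scene0.png

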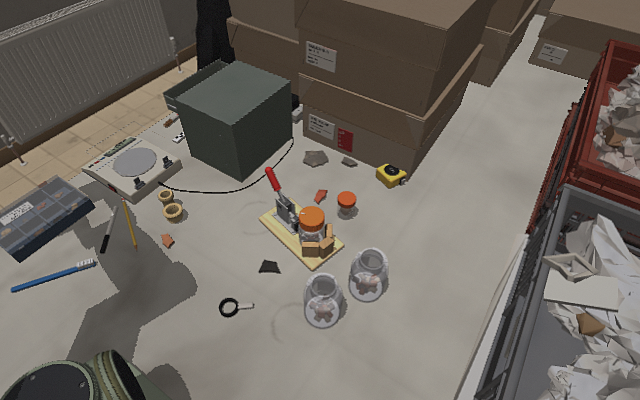

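View pics/side0.png

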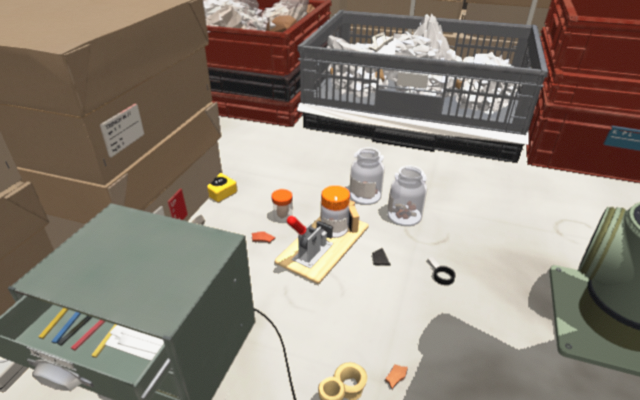

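The scene view shows the clamp board around (300,238), the capped jar at (312,220) and the red lever at (272,180). In the side view, the cap is at (335,195) and the lever at (298,227). The two uncapped jars are look-alikes. Next I'll make an enlarged crop of both views.

```bash
cat > h.py <<'E'
import numpy as np,cv2
from workcell import env,cams
from scipy.spatial.transform import Rotation as R
def ray(f,px,E=None):
    E=f["extrinsics"] if E is None else E
    K=np.array([[f["fx"],0,f["cx"]],[0,f["fy"],f["cy"]],[0,0,1.]])
    p=cv2.undistortPoints(np.array(px,float).reshape(-1,1,2),K,np.array(f["dist"]))[:,0]
    d=np.c_[p,np.ones(len(p))]@np.array(E)[:3,:3].T
    return np.array(E)[:3,3],d
def onz(f,px,z,E=None):
    o,d=ray(f,px,E); return o+d*((z-o[2])/d[:,2])[:,None]
def tri(fa,pa,fb,pb):
    A=[];b=[]
    for f,p in((fa,pa),(fb,pb)):
        o,d=ray(f,[p]);d=d[0]/np.linalg.norm(d[0]);M=np.eye(3)-np.outer(d,d);A.append(M);b.append(M@o)
    return np.linalg.solve(sum(A),sum(b))
def wristE(f,s):
    T=np.eye(4);T[:3,:3]=R.from_euler("xyz",s["ee_rot"],degrees=True).as_matrix();T[:3,3]=s["ee_pos"]
    return T@np.array(f["tool_from_camera"])
E
python3 - <<'E'
import cv2,numpy as np
a=cv2.imread("pics/scene0.png")[155:280,245:370];b=cv2.imread("pics/side0.png")[170:295,265:390]
up=lambda i:cv2.resize(i,(500,500),interpolation=cv2.INTER_CUBIC)
cv2.imwrite("pics/crop1.png",cv2.resize(np.hstack([up(a),up(b)]),(800,400)))
for n,o in(("scene",0),("side",0)):
    i=cv2.imread(f"pics/{n}0.png");h=cv2.cvtColor(i,cv2.COLOR_BGR2HSV)
    for name,lo,hi in(("red",(0,180,80),(4,255,255)),("red2",(174,150,80),(180,255,255)),("orange",(5,180,150),(13,255,255))):
        m=cv2.inRange(h,lo,hi);k,l,s,c=cv2.connectedComponentsWithStats(m)
        for j in range(1,k):
            if s[j][4]>25 and 230<c[j][0]<400 and 150<c[j][1]<300:print(n,name,s[j],c[j].round(1))
E
```

```text
scene red [265 167  15  24 157] [272.  178.3]
scene orange [338 192  18  13 186] [346.2 197.9]
scene orange [299 207  25  19 328] [311.2 216. ]
side red [287 217  19  17 153] [296.1 224.8]
side orange [272 190  20  13 204] [281.5 196.1]
side orange [322 195  27  15 178] [336.6 203.7]
```

View pics/crop1.png

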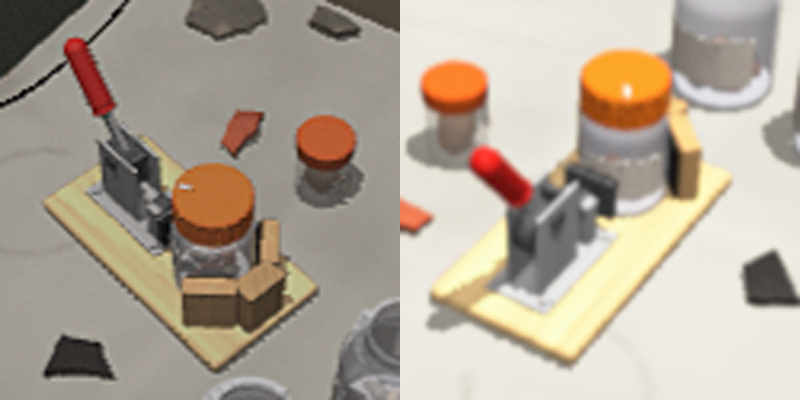

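View pics/wrist0.png

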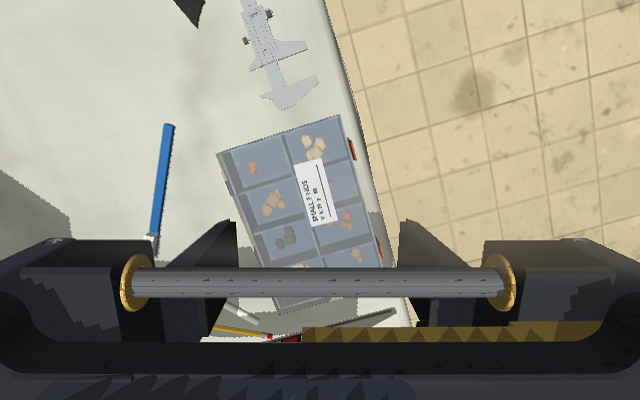

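Crop (3.2× scale): in the scene half, the board corners are at (45,200), (147,137), (318,288) and (215,362), the cap top centre is at (214,198) and the tick at (185,186). In the side half, the board corners are at (433,292), (570,355) and (730,175), and the cap top centre is at (626,80). The wrist camera doesn't see the work yet.

```bash
python3 - <<'E'
from h import *
fa=cams.grab_frame("scene");fb=cams.grab_frame("side")
A=lambda u,v:(245+u/3.2-.35,155+v/3.2-.35); B=lambda u,v:(265+(u-400)/3.2-.35,170+v/3.2-.35)
np.set_printoptions(precision=1,suppress=True)
print("board a",onz(fa,[A(45,200),A(147,137),A(318,288),A(215,362)],15))
print("board b",onz(fb,[B(433,292),B(570,355),B(730,175)],15))
print("cap a",onz(fa,[A(214,198),A(185,186)],109),"b",onz(fb,[B(626,80),B(627,91)],109))
print("cap tri",tri(fa,A(214,198),fb,B(626,80)),"lever end",tri(fa,A(74,44),fb,B(484,157)),"grip low",tri(fa,A(103,110),fb,B(521,197)))
print("small",onz(fa,[A(326,135)],64),onz(fb,[B(455,80)],64))
E
```

```text
board a [[ 505.    84.6   15. ]
 [ 601.    58.    15. ]
 [ 552.8 -130.7   15. ]
 [ 459.9 -103.2   15. ]]
board b [[599.5  68.2  15. ]
 [505.6  90.   15. ]
 [458.  -98.6  15. ]]
cap a [[517.3 -63.1 109. ]
 [514.9 -41.1 109. ]] b [[518.3 -51.8 109. ]
 [514.4 -41.1 109. ]]
cap tri [520.9 -60.4 102.9] lever end [556.5  83.8 140.6] grip low [547.7  55.9  94.5]
small [[644.5 -79.   64. ]] [[642.5 -76.1  64. ]]
```

```bash
python3 - <<'E'
from h import *
fa=cams.grab_frame("scene")
np.set_printoptions(precision=0,suppress=True)
print("box base",onz(fa,[(237,177),(190,160),(294,138)],0), "sherds",onz(fa,[(268,267),(320,195)],0),"jars",onz(fa,[(322,325),(368,300)],0))
E
```

```text
box base [[589. 232.   0.]
 [565. 388.   0.]
 [812. 200.   0.]] sherds [[414. -15.   0.]
 [662.   7.   0.]] jars [[ 368. -190.    0.]
 [ 469. -241.    0.]]
```

Request:
{"op": "step_arm", "data": {
  "linear": [
    [-0.88,-0.91,-0.09],
    [-0.88,-0.91,-0.09],
    [-0.88,-0.91,-0.09],
    [-0.88,-0.91,-0.09],
    [-0.88,-0.91,-0.09],
    [-0.88,-0.91,-0.09],
    [-0.88,-0.91,-0.09],
    [-0.88,-0.91,-0.09],
    [-0.88,-0.91,-0.09],
    [-0.88,-0.91,-0.09]
  ],
  "turn": [0.24,0.24,0.24,0.24,0.24,0.24,0.24,0.24,0.24,0.24],
  "fingers": 1,
  "force": 20
}}

```text
time_s: 1.55
ee_pos: [341.3, 210.7, 229.1]
ee_rot: [-180.0, -0.0, 76.6]
force: [-0.3, 0.3, 0.0]
gripper_width: 0.4
gripper_force: 0.0
```

Request:
{"op": "step_arm", "data": {
  "linear": [
    [-0.967,0.83,0],
    [-0.967,0.83,0],
    [-0.967,0.83,0],
    [-0.967,0.83,0],
    [-0.967,0.83,0],
    [-0.967,0.83,0],
    [-0.967,0.83,0],
    [-0.967,0.83,0],
    [-0.967,0.83,0]
  ],
  "turn": [0,0,0,0,0,0,0,0,0]
}}

```text
time_s: 2.68
ee_pos: [514.8, -128.4, 229.2]
ee_rot: [-180.0, -0.0, 76.5]
force: [0.0, 0.7, 0.6]
gripper_width: 0.6
gripper_force: 0.0
```

```bash
python3 - <<'E'
from h import *
s=env.state();f=cams.grab_frame("wrist");cv2.imwrite("pics/w1.png",f["color"])
np.save("w1.npy",wristE(f,s));print(s["ee_pos"],s["ee_rot"],s["force"])
E
```

```text
[ 514.77944736 -128.39635088  229.18402209] [-1.79967209e+02 -2.87592221e-02  7.65499079e+01] [0.04030936 0.73745813 0.61478207]
```

View pics/w1.png

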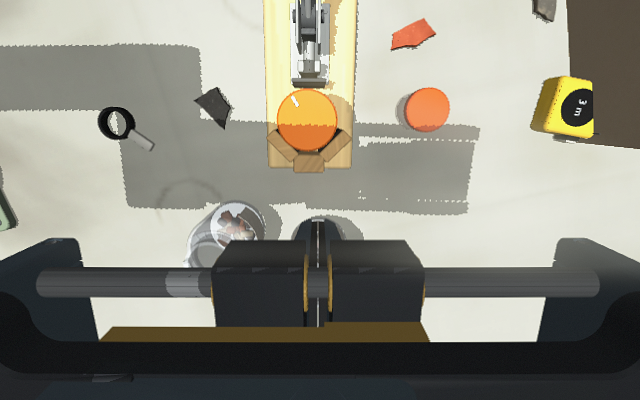

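The wrist view shows the cap at about (307,120) with radius 30 px and the tick at (296,101). The board edges run at columns 266 and 354, the board's end is at row 167, and the lever post is at column 311. The V-block lies below the cap.

```bash
cat >> h.py <<'E'
def capfit(f,E,z=109):
    h=cv2.cvtColor(f["color"],cv2.COLOR_BGR2HSV);m=cv2.inRange(h,(4,150,120),(19,255,255))
    m=cv2.morphologyEx(m,cv2.MORPH_CLOSE,np.ones((5,5)))
    out=[]
    for c in cv2.findContours(m,0,cv2.CHAIN_APPROX_NONE)[0]:
        if cv2.contourArea(c)>800:
            e=cv2.fitEllipse(cv2.convexHull(c)) ; p=onz(f,c.reshape(-1,2),z,E)[:,:2].astype(np.float32)
            (cx,cy),r=cv2.minEnclosingCircle(p); out.append((e,np.r_[cx,cy],r))
    return out
E
python3 - <<'E'
from h import *
np.set_printoptions(precision=1,suppress=True)
f=cams.grab_frame("wrist");E=np.load("w1.npy")
for o in capfit(f,E):print(o)
print("tick",onz(f,[(296,101)],109,E))
g=onz(f,[(266,20),(267,140),(357,20),(353,140),(268,167),(352,167)],15,E);print(g)
hs=cv2.cvtColor(f["color"],cv2.COLOR_BGR2HSV)
for r in (30,60,110,150):
    x=np.where((hs[r,230:400,0]>14)&(hs[r,230:400,0]<32)&(hs[r,230:400,1]>60))[0]+230;print(r,x.min(),x.max())
E
```

```text
(((427.05438232421875, 108.87939453125), (41.039546966552734, 44.811580657958984), 41.29854202270508), array([629. , -76.4]), 19.363685607910156)
(((306.568359375, 119.44871520996094), (60.73807144165039, 62.73482131958008), 168.78555297851562), array([520.7, -60.1]), 27.999727249145508)
tick [[515.7 -41.8 109. ]]
[[ 499.9   54.7   15. ]
 [ 465.4  -72.1   15. ]
 [ 598.    31.2   15. ]
 [ 566.6  -96.3   15. ]
 [ 457.7 -104.    15. ]
 [ 558.6 -128.2   15. ]]
30 264 355
60 265 354
110 266 352
150 268 351
```

Request:
{"op": "step_arm", "data": {
  "linear": [
    [0.57,-0.027,0],
    [0.57,-0.027,0],
    [0.57,-0.027,0],
    [0.57,-0.027,0.13],
    [0.57,-0.027,0.26],
    [0.57,-0.027,0.26],
    [0.57,-0.027,0.26]
  ],
  "turn": [0,0,0,0,0,0,0]
}}

```text
time_s: 3.65
ee_pos: [548.4, 38.7, 152.8]
ee_rot: [179.9, -0.1, 76.5]
force: [0.7, 0.5, 1.0]
gripper_width: 0.4
gripper_force: 0.0
```

```bash
python3 - <<'E'
from h import *
a=cams.grab_frame("scene")["color"][130:255,225:350];b=cams.grab_frame("side")["color"][140:265,240:365]
w=cams.grab_frame("wrist")["color"]
up=lambda i:cv2.resize(i,(400,400),interpolation=cv2.INTER_CUBIC)
cv2.imwrite("pics/c2.png",np.hstack([up(a),up(b)]))
E
```

```text
(no output)
```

View pics/c2.png

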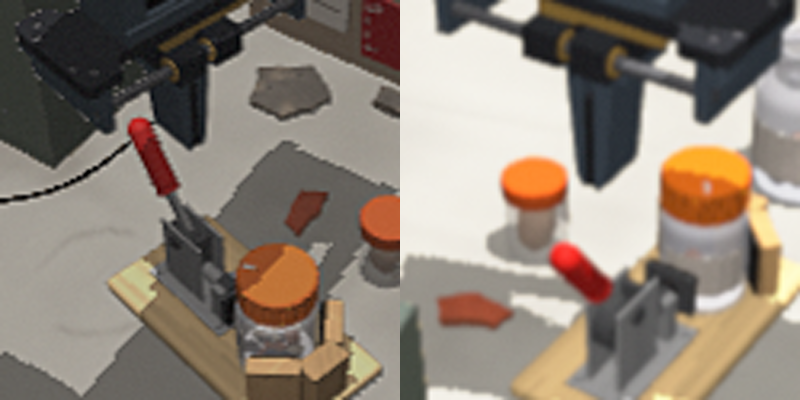

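In the scene half, the fingertips at (190,148) hang inboard of the lever grip, whose end is at (138,127). The side half agrees, with the tips at (597,187) and the grip end at (562,255). The fingers are on the jar side of the lever as planned, so I press along its arc.

Request:
{"op": "step_arm", "data": {
  "linear": [
    [0.02,0,0.007],
    [0.04,0,0.014],
    [0.055,0,0.021],
    [0.067,0,0.029],
    [0.089,0,0.046],
    [0.103,0,0.058],
    [0.117,0,0.07],
    [0.128,0,0.082],
    [0.14,0,0.094],
    [0.153,0,0.109],
    [0.167,0,0.124],
    [0.177,0,0.137],
    [0.187,0,0.15],
    [0.197,0,0.167],
    [0.207,0,0.184]
  ],
  "turn": [0,0,0,0,0,0,0,0,0,0,0,0,0,0,0]
}}

```text
time_s: 5.68
ee_pos: [565.6, 99.5, 97.7]
ee_rot: [179.6, -0.2, 76.4]
force: [3.8, 0.9, 5.2]
gripper_width: 0.6
gripper_force: 2.6
```

Request:
{"op": "step_arm", "data": {
  "linear": [
    [0.007,0,0.015],
    [0.013,0,0.03],
    [0.015,0,0.04],
    [0.017,0,0.05],
    [0.017,0,0.055],
    [0.017,0,0.055]
  ],
  "turn": [0,0,0,0,0,0]
}}

```text
time_s: 6.42
ee_pos: [566.1, 105.0, 80.9]
ee_rot: [179.7, -0.2, 76.4]
force: [2.2, 3.2, 4.7]
gripper_width: 0.5
gripper_force: 2.6
```

Request:
{"op": "step_arm", "data": {
  "linear": [
    [0,0,0.007],
    [0,0,0.013],
    [0,0,0.013]
  ],
  "turn": [0,0,0]
}}

```text
time_s: 6.8
ee_pos: [565.0, 104.5, 76.5]
ee_rot: [179.8, -0.1, 76.4]
force: [2.4, 2.3, 5.1]
gripper_width: 0.3
gripper_force: 2.5
```

```bash
python3 - <<'E'
from h import *
a=cams.grab_frame("scene")["color"][130:255,225:350];b=cams.grab_frame("side")["color"][150:275,240:365]
up=lambda i:cv2.resize(i,(400,400),interpolation=cv2.INTER_CUBIC)
cv2.imwrite("pics/c3.png",np.hstack([up(a),up(b)]))
E
```

```text
(no output)
```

View pics/c3.png

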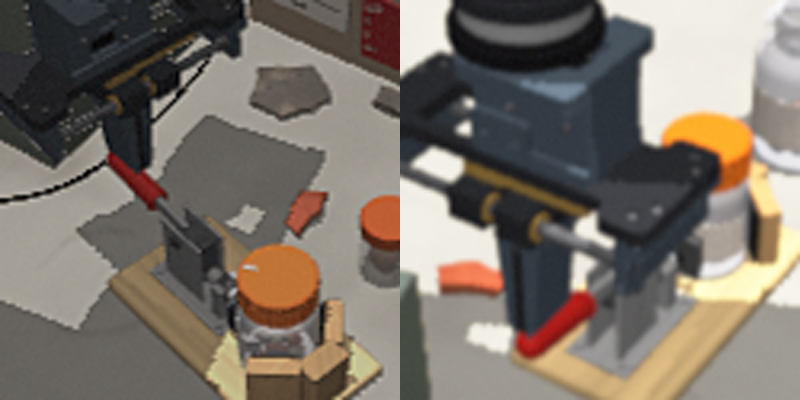

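```bash
python3 - <<'E'
from h import *
np.set_printoptions(precision=1,suppress=True)
fa=cams.grab_frame("scene");fb=cams.grab_frame("side")
for n,p,q in(("end",(110,158),(527,346)),("inner",(157,203),(590,300))):
    print(n,tri(fa,(225+p[0]/3.2-.35,130+p[1]/3.2-.35),fb,(240+(q[0]-400)/3.2-.35,150+q[1]/3.2-.35)))
from scipy.ndimage import label
for f,n in((fa,"a"),(fb,"b")):
    h=cv2.cvtColor(f["color"],cv2.COLOR_BGR2HSV);m=cv2.inRange(h,(0,170,60),(4,255,255))|cv2.inRange(h,(174,150,60),(180,255,255))
    k,l,s,c=cv2.connectedComponentsWithStats(m)
    for j in range(1,k):
        if s[j][4]>25 and 230<c[j][0]<330 and 150<c[j][1]<290:
            pts=np.argwhere(l==j)[:,::-1].astype(np.float32);print(n,s[j],c[j],cv2.minAreaRect(pts))
print(env.state()["ee_pos"],env.state()["force"])
E
```

```text
end [563.5 121.6  80.1]
inner [549.4  67.3  73.3]
a [259 178  18  17  95] [267.3 186.2] ((266.9808044433594, 184.97923278808594), (21.083206176757812, 6.33061408996582), 47.29060745239258)
b [277 242  24  20 186] [288.7 251.2] ((288.08001708984375, 250.9400177001953), (8.40000057220459, 27.399999618530273), 53.13010025024414)
[564.8 104.3  76.4] [2.6 2.6 4.9]
```

```bash
python3 - <<'E'
from h import *
np.set_printoptions(precision=0,suppress=True)
fa=cams.grab_frame("scene");fb=cams.grab_frame("side")
s=env.state();Rt=R.from_euler("xyz",s["ee_rot"],degrees=True).as_matrix()
K=lambda f:np.array([[f["fx"],0,f["cx"]],[0,f["fy"],f["cy"]],[0,0,1.]])
def proj(f,P):
    T=np.linalg.inv(np.array(f["extrinsics"]));return cv2.projectPoints(np.array(P,float),cv2.Rodrigues(T[:3,:3])[0],T[:3,3],K(f),np.array(f["dist"]))[0][:,0]
ca=lambda f:(proj(f,P)-(225,130)+.35)*3.2
tip=[s["ee_pos"]+Rt@np.array(c) for c in((16,13.5,11),(16,-13.5,11),(-16,-13.5,11),(-16,13.5,11))]
piv=np.array([546,36,67.]);o=np.array([.25,.968,0])
P=tip+[piv+r*(np.cos(np.radians(a))*o+np.sin(np.radians(a))*np.array([0,0,1])) for a in(15,5,-5) for r in(35,95)]
a=(proj(fa,P)-(225,130)+.35)*3.2;b=(proj(fb,P)-(240,150)+.35)*3.2+(400,0)
print(np.c_[a,b])
i=fa["color"][165:205,245:290];j=fb["color"][225:270,265:315]
cv2.imwrite("pics/c4.png",np.hstack([cv2.resize(i,(400,356),interpolation=4),cv2.resize(j,(396,356),interpolation=4)]))
E
```

```text
[[133. 158. 504. 354.]
 [105. 175. 544. 373.]
 [131. 198. 577. 339.]
 [159. 180. 538. 321.]
 [159. 196. 581. 296.]
 [111. 139. 517. 334.]
 [159. 200. 580. 305.]
 [111. 152. 515. 360.]
 [160. 206. 580. 313.]
 [113. 167. 517. 382.]]
```

View pics/c4.png

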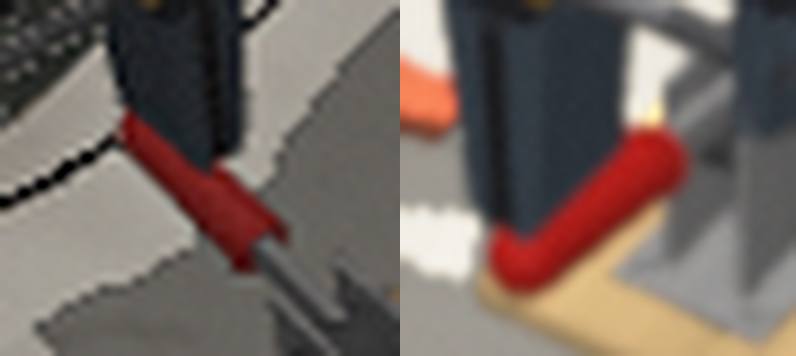

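```bash
python3 - <<'E'
from h import *
np.set_printoptions(precision=0,suppress=True)
fa=cams.grab_frame("scene");fb=cams.grab_frame("side")
Rt=R.from_euler("xyz",[179.9,-.1,76.5],degrees=True).as_matrix();t=np.array([548.4,38.7,152.8])
K=lambda f:np.array([[f["fx"],0,f["cx"]],[0,f["fy"],f["cy"]],[0,0,1.]])
def proj(f,P):
    T=np.linalg.inv(np.array(f["extrinsics"]));return cv2.projectPoints(np.array(P,float),cv2.Rodrigues(T[:3,:3])[0],T[:3,3],K(f),np.array(f["dist"]))[0][:,0]
P=[t+Rt@np.array(c) for c in((16,13.5,11),(16,-13.5,11),(-16,-13.5,11),(-16,13.5,11),(0,0,11))]
print(np.c_[(proj(fa,P)-(225,130)+.35)*3.2,(proj(fb,P)-(240,140)+.35)*3.2+(400,0)])
print(env.state()["force"])
E
```

```text
[[182. 134. 571. 213.]
 [152. 152. 612. 229.]
 [181. 177. 644. 200.]
 [212. 158. 603. 185.]
 [182. 155. 608. 207.]]
[2. 4. 5.]
```

In the close crop the finger sits on top of the red grip: its near bottom corner is at (207,165) in the scene half and the grip runs past it on both sides. The lever still looks a few degrees above horizontal and only 5 N is felt, so it isn't at the stop yet.

```bash
python3 -c "
from workcell import env
print(env.tips_ahead,[a for a in dir(env) if a[0]!='_'])"
```

```text
11.0 ['Unreachable', 'job_done', 'state', 'tips_ahead']
```

Request:
{"op": "step_arm", "data": {
  "linear": [
    [0,0,0.007],
    [0,0,0.013],
    [0,0,0.02],
    [0,0,0.02]
  ],
  "turn": [0,0,0,0]
}}

```text
time_s: 7.7
ee_pos: [564.2, 104.2, 70.1]
ee_rot: [179.9, -0.1, 76.4]
force: [1.3, 4.7, 4.9]
gripper_width: 0.3
gripper_force: 2.3
```

```bash
cat > lev.py <<'E'
from h import *
np.set_printoptions(precision=1,suppress=True)
for n in("scene","side"):
    f=cams.grab_frame(n);h=cv2.cvtColor(f["color"],cv2.COLOR_BGR2HSV);m=cv2.inRange(h,(0,170,60),(4,255,255))|cv2.inRange(h,(174,150,60),(180,255,255))
    k,l,s,c=cv2.connectedComponentsWithStats(m)
    for j in range(1,k):
        if s[j][4]>25 and 230<c[j][0]<330 and 150<c[j][1]<290:print(n,s[j],c[j])
T=lambda a,r:np.array([546,36,67.])+r*(np.cos(np.radians(a))*np.array([.25,.968,0])+np.sin(np.radians(a))*np.array([0,0,1]))
K=np.array([[f["fx"],0,f["cx"]],[0,f["fy"],f["cy"]],[0,0,1.]]);Ti=np.linalg.inv(np.array(f["extrinsics"]))
for a in(10,5,0,-5):print(a,cv2.projectPoints(np.array([T(a,86)]),cv2.Rodrigues(Ti[:3,:3])[0],Ti[:3,3],K,np.array(f["dist"]))[0].ravel())
print(env.state()["force"])
E
python3 lev.py
```

```text
scene [259 180  18  16  81] [267.5 187.6]
side [277 243  24  22 180] [288.5 253.6]
10 [279.  255.9]
5 [278.8 259.3]
0 [278.9 262.6]
-5 [279.2 265.6]
[2.7 3.8 4.3]
```

Request:
{"op": "step_arm", "data": {
  "linear": [
    [0,0,0.007],
    [0,0,0.013],
    [0,0,0.02],
    [0,0,0.027],
    [0,0,0.033],
    [0,0,0.033]
  ],
  "turn": [0,0,0,0,0,0]
}}

```text
time_s: 8.55
ee_pos: [564.1, 104.7, 60.5]
ee_rot: [179.9, -0.1, 76.4]
force: [1.4, 6.0, 8.5]
gripper_width: 0.6
gripper_force: 3.9
```

```bash
python3 lev.py
```

```text
scene [259 182  18  16  81] [267.4 189.4]
side [277 245  24  24 185] [288.6 257.3]
10 [279.  255.9]
5 [278.8 259.3]
0 [278.9 262.6]
-5 [279.2 265.6]
[1.6 6.8 8.1]
```

Request:
{"op": "step_arm", "data": {
  "linear": [
    [0,0,0.006],
    [0,0,0.012],
    [0,0,0.018],
    [0,0,0.018]
  ],
  "turn": [0,0,0,0]
}}

```text
time_s: 9.15
ee_pos: [564.4, 104.9, 58.4]
ee_rot: [179.8, -0.2, 76.4]
force: [-3.3, 6.5, 26.5]
gripper_width: 0.6
gripper_force: 13.6
```

```bash
python3 lev.py
```

```text
scene [259 183  18  15  78] [267.9 190.3]
side [277 245  24  25 182] [288.5 258. ]
10 [279.  255.9]
5 [278.8 259.3]
0 [278.9 262.6]
-5 [279.2 265.6]
[-5.4  5.8 26.8]
```

```bash
python3 - <<'E'
from h import *
f=cams.grab_frame("wrist");M=np.linalg.inv(np.array(f["tool_from_camera"]))
K=np.array([[f["fx"],0,f["cx"]],[0,f["fy"],f["cy"]],[0,0,1.]])
P=np.array([[x,y,z] for x in(16,10,0) for z in(11,0,-11) for y in (13.5,)],float)
print(np.c_[P,cv2.projectPoints(P,cv2.Rodrigues(M[:3,:3])[0],M[:3,3],K,np.array(f["dist"]))[0][:,0]].round(0))
E
```

```text
[[ 16.  14.  11. 339. 208.]
 [ 16.  14.   0. 340. 213.]
 [ 16.  14. -11. 342. 219.]
 [ 10.  14.  11. 339. 217.]
 [ 10.  14.   0. 340. 223.]
 [ 10.  14. -11. 342. 229.]
 [  0.  14.  11. 339. 232.]
 [  0.  14.   0. 340. 238.]
 [  0.  14. -11. 341. 245.]]
```

Request:
{"op": "step_arm", "data": {
  "linear": [
    [0,0,-0.1],
    [0,0,-0.3],
    [0,0,-0.5],
    [0,0,-0.57],
    [-0.677,-0.22,-0.57],
    [-0.677,-0.22,-0.57],
    [-0.677,-0.22,-0.57],
    [-0.677,-0.22,-0.57],
    [-0.677,-0.22,-0.57],
    [-0.677,-0.22,-0.57],
    [-0.677,-0.22,-0.57],
    [-0.677,-0.22,-0.57]
  ],
  "turn": [0,0,0,0,0.172,0.172,0.172,0.172,0.172,0.172,0.172,0.172]
}}

```text
time_s: 10.8
ee_pos: [450.7, -78.5, 224.5]
ee_rot: [-180.0, 0.1, 14.6]
force: [0.3, 0.2, 0.3]
gripper_width: -0.1
gripper_force: 0.0
```

Request:
{"op": "step_arm", "data": {
  "linear": [
    [0,0,0],
    [0,0,0],
    [0,0,0],
    [0,0,0],
    [0,0,0],
    [0,0,0]
  ],
  "turn": [0,0,0,0,0,0],
  "fingers": -1
}}

```text
time_s: 11.55
ee_pos: [451.6, -78.4, 225.2]
ee_rot: [-180.0, -0.0, 14.5]
force: [-0.6, -0.5, 0.9]
gripper_width: 57.4
gripper_force: 0.0
```

```bash
python3 lev.py; python3 - <<'E'
from h import *
np.set_printoptions(precision=1,suppress=True)
s=env.state();f=cams.grab_frame("wrist");E=wristE(f,s)
print(s["ee_pos"],s["ee_rot"],s["qpos"],s["gripper_width"])
for o in capfit(f,E):print(o)
i=f["color"];cv2.imwrite("pics/w2.png",i)
E
```

```text
scene [259 182  15  16 105] [266.6 188.6]
side [277 246  24  24 237] [288.5 257.3]
10 [279.  255.9]
5 [278.8 259.3]
0 [278.9 262.6]
-5 [279.2 265.6]
[-0.4  0.6 -0.9]
[451.6 -78.4 225.2] [-180.    -0.    14.5] [-11.3   6.8 101.5   0.   71.6  64.2] 65.40265998061626
(((317.4774475097656, 116.40177917480469), (61.94106674194336, 63.22640609741211), 177.1392059326172), array([520.4, -61.5]), 27.799224853515625)
```

View pics/w2.png

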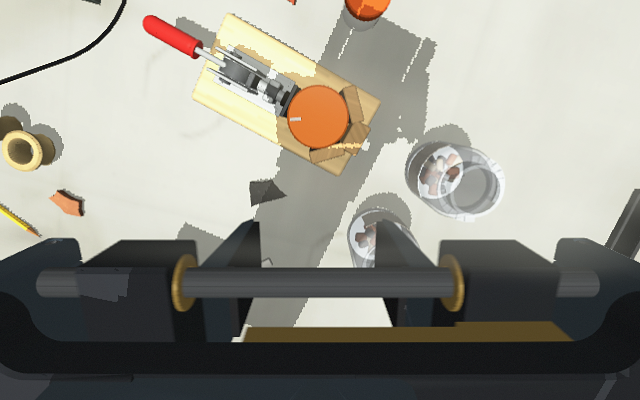

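The wrist view shows the lever lying down and the jaw closed on the jar. The cap is at (317,116) with its tick at (295,119), and the open fingertips are at (258,222) and (378,222). The tips look shorter than nominal, so I descend open and check the height from outside.

Request:
{"op": "step_arm", "data": {
  "linear": [
    [0.236,0.003,0],
    [0.236,0.003,0],
    [0.236,0.003,0.15],
    [0.236,0.003,0.3],
    [0.236,0.003,0.4],
    [0.236,0.003,0.44],
    [0.236,0.003,0.47],
    [0.236,0.003,0.47]
  ],
  "turn": [0,0,0,0,0,0,0,0],
  "fingers": -1
}}

```text
time_s: 12.7
ee_pos: [520.6, -61.6, 84.6]
ee_rot: [180.0, -0.0, 14.5]
force: [-0.2, -0.4, -1.4]
gripper_width: 90.9
gripper_force: 0.0
```

```bash
python3 - <<'E'
from h import *
a=cams.grab_frame("scene")["color"][160:260,270:370];b=cams.grab_frame("side")["color"][145:245,285:385]
up=lambda i:cv2.resize(i,(400,400),interpolation=cv2.INTER_CUBIC)
cv2.imwrite("pics/c5.png",np.hstack([up(a),up(b)]));s=env.state();print(s["ee_pos"],s["force"],s["gripper_width"])
E
```

```text
[521.12055696 -61.59773224  85.25732124] [ 0.16049064 -0.56828116 -0.64686033] 90.93191546673688
```

View pics/c5.png

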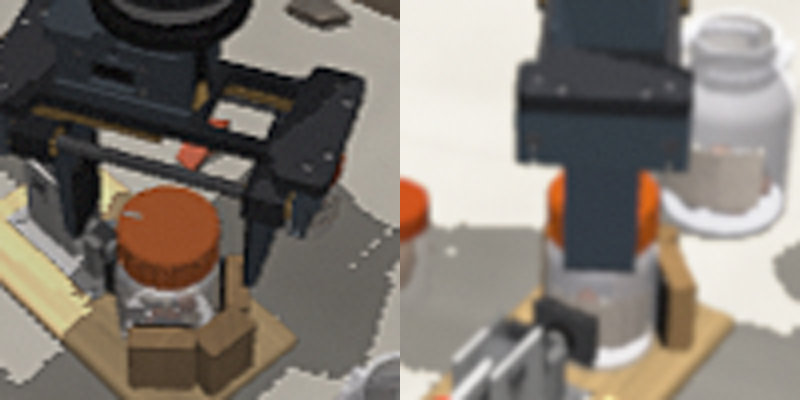

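The side half shows the near finger covering the cap, with its lower end at crop (600,270). In the scene half, the far finger's lower end is at (250,285). I'll turn both into heights.

```bash
python3 - <<'E'
from h import *
np.set_printoptions(precision=1,suppress=True)
fa=cams.grab_frame("scene");fb=cams.grab_frame("side")
def proj(f,P):
    K=np.array([[f["fx"],0,f["cx"]],[0,f["fy"],f["cy"]],[0,0,1.]]);T=np.linalg.inv(np.array(f["extrinsics"]));return cv2.projectPoints(np.array(P,float),cv2.Rodrigues(T[:3,:3])[0],T[:3,3],K,np.array(f["dist"]))[0][:,0]
y=np.array([.25,-.968,0]);t=np.array([520.8,-61.6,0])
for z in(74,85,96):
    for k in(46,59):
        print(z,k,(proj(fb,[t-k*y+[0,0,z]])-(285,145))*4+(400,0),(proj(fa,[t+k*y+[0,0,z]])-(270,160))*4)
print("cap top rim/edge",(proj(fb,[t+[0,0,109],t-28*y+[0,0,85]])-(285,145))*4+(400,0))
E
```

```text
74 46 [[595.8 300.8]] [[246.  282.6]]
74 59 [[594.6 317.8]] [[268.6 289. ]]
85 46 [[596.5 282.8]] [[246.9 270.5]]
85 59 [[595.2 299.7]] [[269.7 277. ]]
96 46 [[597.1 264.5]] [[247.8 258.3]]
96 59 [[595.9 281.3]] [[270.9 264.8]]
cap top rim/edge [[601.9 186.8]
 [598.1 260.1]]
```

Request:
{"op": "step_arm", "data": {
  "linear": [
    [0,0,0],
    [0,0,0],
    [0,0,0],
    [0,0,0],
    [0,0,0],
    [0,0,0],
    [0,0,0],
    [0,0,0]
  ],
  "turn": [0,0,0,0,0,0,0,0],
  "fingers": 1,
  "force": 8
}}

```text
time_s: 13.9
ee_pos: [520.2, -60.9, 84.2]
ee_rot: [-179.9, 0.0, 14.5]
force: [0.3, 6.2, 1.9]
gripper_width: 55.6
gripper_force: 8.0
```

Request:
{"op": "step_arm", "data": {
  "linear": [
    [0,-0.0025,0],
    [0,-0.0025,0],
    [0,-0.0025,0],
    [0,-0.0025,0]
  ],
  "turn": [0,0,0,0],
  "fingers": 1,
  "force": 40
}}

```text
time_s: 14.4
ee_pos: [520.2, -60.8, 84.3]
ee_rot: [-180.0, -0.0, 14.5]
force: [-1.0, 3.4, 0.8]
gripper_width: 55.5
gripper_force: 40.0
```

Request:
{"op": "step_arm", "data": {
  "linear": [
    [0,0,0],
    [0,0,0],
    [0,0,0],
    [0,0,0],
    [0,0,0],
    [0,0,0],
    [0,0,0],
    [0,0,0],
    [0,0,0]
  ],
  "turn": [-0.01,-0.03,-0.05,-0.07,-0.09,-0.11,-0.13,-0.15,-0.15]
}}

```text
time_s: 15.52
ee_pos: [521.1, -61.8, 84.9]
ee_rot: [179.8, 0.1, 68.5]
force: [1.4, -1.0, 5.2]
gripper_width: 54.5
gripper_force: 40.0
```

```bash
python3 - <<'E'
from h import *
np.set_printoptions(precision=1,suppress=True)
f=cams.grab_frame("scene");s=env.state();print(s["qpos"],s["torque"],s["force"])
h=cv2.cvtColor(f["color"],cv2.COLOR_BGR2HSV)[200:240,295:330]
m=(h[...,1]<110)&(h[...,2]>170);p=np.argwhere(m)
print(p[:,::-1]+(295,200))
fb=cams.grab_frame("scene")
K=np.array([[f["fx"],0,f["cx"]],[0,f["fy"],f["cy"]],[0,0,1.]]);T=np.linalg.inv(np.array(f["extrinsics"]))
for a in(104,158,242):
  P=np.array([520.4+22*np.cos(np.radians(a)),-61+22*np.sin(np.radians(a)),109]);print(a,cv2.projectPoints(P,cv2.Rodrigues(T[:3,:3])[0],T[:3,3],K,np.array(f["dist"]))[0].ravel())
E
```

```text
[ -8.   19.8 106.1  -0.1  54.   13.7] [-0.3  0.   0. ] [ 0.5 -1.6  4.6]
[[309 200]
 [310 200]
 [311 200]
 [312 200]
 [313 200]
 [308 201]
 [309 201]
 [310 201]
 [311 201]
 [312 201]
 [308 202]
 [309 202]
 [310 202]
 [317 205]
 [315 206]
 [316 206]
 [317 206]
 [306 232]
 [307 232]
 [308 232]
 [309 232]
 [317 232]
 [318 232]
 [308 233]
 [309 233]
 [310 233]
 [311 233]
 [312 233]
 [313 233]
 [303 235]
 [320 235]
 [320 236]
 [321 239]]
104 [302.  212.4]
158 [303.  219.7]
242 [316.4 222.3]
```

Request:
{"op": "step_arm", "data": {
  "linear": [
    [0,0,-0.002],
    [0,0,-0.002],
    [0,0,-0.003],
    [0,0,-0.003],
    [0,0,-0.003],
    [0,0,-0.003],
    [0,0,-0.003],
    [0,0,-0.003],
    [0,0,-0.003],
    [0,0,-0.003],
    [0,0,-0.003],
    [0,0,-0.003],
    [0,0,-0.003],
    [0,0,-0.003]
  ],
  "turn": [-0.01,-0.03,-0.05,-0.07,-0.09,-0.11,-0.13,-0.15,-0.17,-0.19,-0.21,-0.232,-0.232,-0.232]
}}

```text
time_s: 17.38
ee_pos: [520.5, -61.0, 85.2]
ee_rot: [180.0, 0.1, 151.9]
force: [0.7, -0.6, 2.6]
gripper_width: 55.2
gripper_force: 40.0
```

```bash
python3 - <<'E'
from h import *
np.set_printoptions(precision=1,suppress=True)
s=env.state();f=cams.grab_frame("wrist");E=wristE(f,s);print(s["qpos"],s["force"],s["torque"],s["ee_rot"])
# tick seen by scene/side: bright, low-saturation pixels on the cap top disc at z=110
for n in("scene","side"):
    f=cams.grab_frame(n);h=cv2.cvtColor(f["color"],cv2.COLOR_BGR2HSV)
    yy,xx=np.mgrid[180:260,280:380] if n=="scene" else np.mgrid[170:240,290:380]
    p=onz(f,np.c_[xx.ravel(),yy.ravel()],110);d=p[:,:2]-(520.4,-61);r=np.hypot(*d.T)
    hv=h[yy.ravel(),xx.ravel()];k=(r<27)&(hv[:,1]<150)&(hv[:,2]>130)
    print(n,np.c_[xx.ravel(),yy.ravel()][k].tolist(),np.degrees(np.arctan2(d[k,1],d[k,0])).round().tolist(),r[k].round().tolist())
E
```

```text
[ -7.9  19.8 106.   -0.   54.1 -69.8] [ 0.7 -0.6  2.6] [-0.1 -0.2 -0. ] [180.    0.1 151.9]
scene [] [] []
side [[332, 184], [333, 184], [334, 184], [335, 184], [336, 184], [337, 184], [338, 184], [332, 185], [333, 185], [338, 185], [339, 185], [342, 186], [343, 186], [344, 186], [341, 187], [342, 187], [343, 187], [344, 187], [341, 188], [342, 188], [343, 188]] [-58.0, -62.0, -66.0, -70.0, -75.0, -79.0, -83.0, -55.0, -60.0, -85.0, -90.0, -106.0, -110.0, -113.0, -107.0, -111.0, -115.0, -119.0, -114.0, -118.0, -122.0] [27.0, 27.0, 26.0, 26.0, 26.0, 27.0, 27.0, 24.0, 23.0, 23.0, 24.0, 23.0, 25.0, 26.0, 19.0, 21.0, 22.0, 23.0, 16.0, 18.0, 19.0]
```

The tick is now at about -115°, a turn of roughly 140°, so the cap turned with the gripper. I start a slow lift.

Request:
{"op": "step_arm", "data": {
  "linear": [
    [0,0,-0.005],
    [0,0,-0.01],
    [0,0,-0.016],
    [0,0,-0.016]
  ],
  "turn": [0,0,0,0]
}}

```text
time_s: 18.02
ee_pos: [520.3, -60.7, 90.0]
ee_rot: [180.0, 0.0, 152.0]
force: [3.4, -1.3, -2.0]
gripper_width: 55.1
gripper_force: 40.0
```

Request:
{"op": "step_arm", "data": {
  "linear": [
    [0,0,-0.015],
    [0,0,-0.03],
    [0,0,-0.045],
    [0,0,-0.06],
    [0,0,-0.075],
    [0,0,-0.092],
    [0,0,-0.092],
    [0,0,-0.092]
  ],
  "turn": [0,0,0,0,0,0,0,0]
}}

```text
time_s: 19.02
ee_pos: [520.0, -60.8, 117.4]
ee_rot: [-180.0, -0.0, 152.0]
force: [0.4, -0.5, -0.9]
gripper_width: 54.9
gripper_force: 40.0
```

```bash
python3 lev.py; python3 - <<'E'
from h import *
a=cams.grab_frame("scene")["color"][150:250,265:365];b=cams.grab_frame("side")["color"][145:245,285:385]
up=lambda i:cv2.resize(i,(400,400),interpolation=cv2.INTER_CUBIC)
cv2.imwrite("pics/c6.png",np.hstack([up(a),up(b)]))
E
```

```text
scene [259 182  17  16 109] [266.8 188.6]
side [277 245  24  25 242] [288.6 257.1]
10 [279.  255.9]
5 [278.8 259.3]
0 [278.9 262.6]
-5 [279.2 265.6]
[ 0.7  0.1 -0.7]
```

View pics/c6.png

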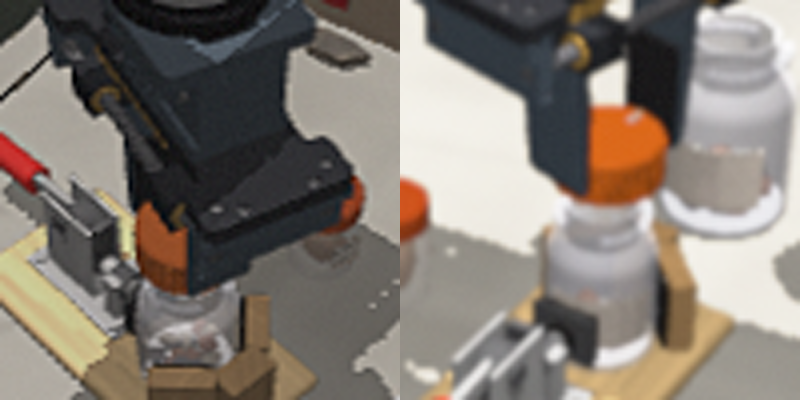

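The side half shows the orange cap held level at (615,155), clear above the open mouth at about (605,215). The jar is upright between the jaw and the V-block, and the lever is still down.

```bash
python3 -c "
from workcell import env
print(env.job_done())"
```

```text
the job is handed in; nothing more can be done
None
```

I handed the job in at about 19 s: the lever is down at its stop, the cap was unscrewed about 137° anticlockwise, and it is held level roughly 15 mm above the open mouth; the jar stands upright in the clamp and I saw no neighbour disturbed, but I viewed 11 pictures, one over the limit of 10.

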